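# Park the dispensing head over its rinse trough

## Task

Park the dispensing head for the night: with its nozzle arm still raised, slide the carriage along its rail until the row of nozzles is centred across the open, empty rinse trough and let it come to rest there. Then press the nozzle arm all the way down so that the nozzles dip into the trough. Never swing the arm down anywhere else, and do not knock over the bottle or the jar beside the stage.

Things in the scene. Friction and masses are not known exactly. Their poses are not given: they have to be found in the camera images.
- deck: Dispensing stage, fixed to the bench: aluminium deck plate 270 mm (x) by 460 mm (y), 12 mm thick. Origin: centre of its underside on the bench; y runs along the rail, +x points away from the robot to the rail side; turned up to 0.15 rad. A black beam with a steel rail on top lies along y at x = +85 mm, with a black post 110 mm high at each end (y = +-220 mm).
- carriage (a joint): Slide of the aluminium carriage block (60 x 60 mm, top 110 mm above the bench) along the rail, in m: 0 at mid-rail, growing toward deck +y, end stops at +-0.18. Friction about 3 N, no spring or detent: it stays where it is left.
- fin_top (a point): Centre of the top edge of the carriage's black upright grip fin, 160 mm above the bench: 14 mm thick along the rail (deck y), 50 mm long along deck x, standing 50 mm above the carriage block. Pinch it from above, fingers either side along the rail. The nozzle arm begins 35 mm from this point on the robot's side, clear of fingers on the fin.
- nozzle_arm (a joint): Hinge of the grey nozzle arm on the carriage, rad: 0 = fully down, level, on its stop; positive = raised (at most 0.7). Starts at 0.5 to 0.65. Stiff friction hinge: stays where it is left; 2 to 3 N down on the tab lowers it. Axis parallel to deck y, 42 mm from the fin's centre on the robot's side, 115 mm above the bench; the arm points to deck -x (to the robot).
- tab_top (a point): Centre of the top face of the thumb tab at the free end of the nozzle arm (30 mm long along the arm, 36 mm wide, 6 mm thick), 130 mm from the hinge axis. Moves with the arm; with the arm fully down this point is 122 mm above the bench.
- nozzle_row (a point): Middle of the row of eight thin steel nozzle tips under the nozzle arm: row 70 mm long along the arm, its middle 70 mm from the hinge axis, tips 53 mm below the arm's centreline. It lies in the same plane across the rail as fin and tab, and moves with carriage and arm.
- trough: Rinse trough, fixed on the deck: white, open-topped, empty; 115 mm (x, across the rail) by 60 mm (y, along it), 65 mm high, walls 5 mm. Origin: centre of its underside, 12 mm above the bench; axes parallel to the deck's. Stands at any of four places along the rail; at the others: vial rack with round caps, block of small wells, closed tip box. Nozzles centred: y of nozzle_row in this frame is 0.
- bottle: Loose amber bottle, 72 mm across, 170 mm high, standing on the bench left (+y) of the stage; origin at the centre of its underside. Not to be knocked over.
- jar: Loose white jar, 80 mm across, 100 mm high, standing on the bench right (-y) of the stage; origin at the centre of its underside. Not to be knocked over.

How it is judged:
On the way, in this order (a step that is already met when the one before it is completed fails the run):
1. The carriage is at rest with the nozzle row centred over the trough (within 10 mm along the rail), the nozzle arm still raised (above 0.35 rad) (y of nozzle_row in the frame of trough between -0.01 and 0.01 m and velocity of joint carriage between -0.01 and 0.01 m/s and value of joint nozzle_arm above 0.35 rad), for 0.3 s.
2. The nozzle arm is pressed down (below 0.08 rad) over the trough (y of nozzle_row in the frame of trough between -0.01 and 0.01 m and value of joint nozzle_arm below 0.08 rad), for 0.2 s.
At the end, for the whole second after the job is handed in: The carriage is at rest with the nozzle row within 10 mm, along the rail, of the trough's centre line, and the nozzle arm is fully down (below 0.08 rad) (all of step 2 and velocity of joint carriage between -0.01 and 0.01 m/s); the robot touches nothing.
It fails at once if The nozzle arm is swung down (below 0.30 rad) while the nozzle row is more than 15 mm from the trough's centre line (value of joint nozzle_arm below 0.3 rad and not (y of nozzle_row in the frame of trough between -0.015 and 0.015 m)).
It fails at once if The bottle is knocked over (tilted more than 0.5 rad) (angle between bottle's own z axis and vertical above 0.5 rad).
It fails at once if The jar is knocked over (tilted more than 0.5 rad) (angle between jar's own z axis and vertical above 0.5 rad).
It also fails if it takes over 45 s, if anything falls off the work surface, if the arm or the gripper's body presses on something with over 40 N, if the wrist force passes 120 N, or if a joint passes its speed limit or range.

## Robot

A 6-joint arm with a two-finger parallel gripper is mounted at the origin on the work surface. World frame = base frame: x ahead of the robot, y to its left, z up, the work surface at z = 0. Lengths are in m, angles in rad, forces in N, time in s.
With the tool pointing down it reaches from about 0.35 to 0.975 m from the base axis. Payload 4.9 kg.
Tool frame: the origin (TCP) lies on the centre line of the jaws, within the pads' length; the fingertips stand 25 mm ahead of it and the grasp point (between the pads) lies 6 mm ahead of it; z points along the fingers, y is the line along which they close (so a half turn about z gives the same grasp; the last joint's range is limited). The gripper opens to 85 mm and grips with 20 to 120 N. Pads are 22 mm wide; open, the fingers measure 114 mm over their backs; the gripper's body (76 mm by 85 mm) begins 54 mm behind the grasp point. The pads swing forward as they close: fully open they stand 13 mm farther back than shut.
Start: joints at [1.123, 0.053, 1.613, -0, 1.476, -0.119], TCP at [0.202, 0.592, 0.256] pointing down, gripper open.
Joint ranges: [-3.01, 3.01], [-1.01, 2.22], [0.06, 2.58], [-1.02, 4.17], [0.09, 2.62], [-3.14, 3.14]. Speed limits (rad/s): [2.57, 2.57, 3.14, 3.14, 3.14, 3.14].

## Interface

Orientations are given as a unit quaternion [w, x, y, z].
In Python, from plant import state, grab_frame, get_calibration, job gives the robot as it stands. The module is installed in compiled form; this text tells all that it offers.
- The arm moves only by the tool move_arm, never from a script. Its argument "targets" is a list that holds one entry, the list of rows, each a list of 5 numbers: the opening in per cent of the stroke, from 0 (shut) to 100 (fully open), then the shift along the tool's x, y, z as a fraction of full scale, then the turn about the tool's z as a fraction of full scale. A call has 1 to 5 rows; each row shifts and turns the commanded pose from where the row before left it, along the tool's axes as they then stand; what a row does not reach is not made up. Full scale, the value 1, is 0.6 m for a shift and 6 degrees for a turn. A row lasts 1/12 s, in which the tool goes at most 41.7 mm and 7.16 degrees, less where a joint would pass 70% of its speed; a pose out of reach is approached as far as the arm can. A call with a number of a shift or a turn outside -1 to 1 is refused whole. A call with a gripper value outside its range is refused whole. The fingers move at their own pace and stop on an object; the grip force is fixed at half the most. Time passes only in rows, so rows that do not move let the fingers close. It gives the time, the measured TCP pose, the force, the opening and the grip force at its end, in the units of the state.
- state(): the state, without advancing time (a new reading comes with each control period).
- grab_frame(name): name is "side" or "top"; returns the picture (480x640x3 uint8, red, green, blue); there is no depth.
- get_calibration(name): a dict with "vertical_fov" (degrees; the focal length in pixels is half the picture's height over the tangent of half this angle, whatever the lens; pixels are square), "cx", "cy" (the principal point, pixels), "R" (3x3) and "t" (3): a world point X has camera coordinates R X + t. Camera axes: x right, y down, z forward; pixel columns grow to the right and rows downward; lengths in m; the calibration is good to about 2 mm. A picture is of the moment at which its call begins. get_calibration takes no time and is no camera call.
- job.job_done(): hands the job in; it is judged then, once.
The state is a dict: "time": time; "joint_pos": joint angles; "joint_vel": joint speeds; "joint_efforts": joint torques, N m; "tool_pos": TCP position; "tool_rot": TCP orientation; "contact_force": force on the tool from outside, world axes, zero at the start; "ft_torque": the same for the moment, N m; "gripper_width": opening from 0.0 (shut) to 1.0 (fully open); "grasp_force": force on a finger pad.
Only numpy, scipy, OpenCV 4.12 (cv2) and the standard library are available. Lean on these libraries where they do the work, as an engineer would, in place of code of your own. Each camera call takes 0.05 s, during which the arm holds its last target. There are 200 camera calls.

## Working session

There is one attempt and no reset: what is moved stays moved. The work goes in short steps, Python scripts to look and compute and a tool call to move; the robot and the scene stay as the last step left them, time stands still between calls to the robot, and variables do not carry over. Pictures are saved under pics/ and viewed, at most 10 in all, crops included, and the job is handed in when it is done.

Besides the shell and the picture viewer there is one more tool, called after "Call:" in YAML: its name, and indented under it one key for each argument. move_arm: Moves the arm, as the interface text tells. Shift numbers are shares of 0.6 m and turn numbers shares of 6 degrees, none past 1 either way. Its arguments: {"type":"object","properties":{"targets":{"type":"array"}},"required":["targets"]}

```bash
mkdir -p pics; python3 - <<'E'
from plant import *
import cv2,numpy as np
for n in("side","top"):
    cv2.imwrite(f"pics/{n}0.png",grab_frame(n)[:,:,::-1]); c=get_calibration(n); print(n,c)
s=state();print(s["time"],s["tool_pos"],s["tool_rot"],s["gripper_width"])
E
```

```text
side {'vertical_fov': 54.19739949761943, 'cx': 319.473866738557, 'cy': 244.8342304657237, 'R': array([[-0.99318274, -0.11473213,  0.02060521],
       [-0.0765512 ,  0.50865547, -0.85756022],
       [ 0.08790876, -0.85329137, -0.51397071]]), 't': array([0.53342956, 0.14283433, 1.07981612])}
top {'vertical_fov': 56.45215613724359, 'cx': 319.777806627594, 'cy': 238.61824204692172, 'R': array([[ 0.00361325, -0.99995544,  0.00872181],
       [-0.98729584, -0.00495273, -0.1588156 ],
       [ 0.15885172, -0.00803716, -0.98726974]]), 't': array([-0.01470013,  0.5532767 ,  1.13294012])}
0.1 [0.20158645 0.59104348 0.25517438] [-2.65134271e-04  1.63670617e-01  9.86514587e-01 -9.09616911e-04] 1.0000599126612124
```

View pics/side0.png

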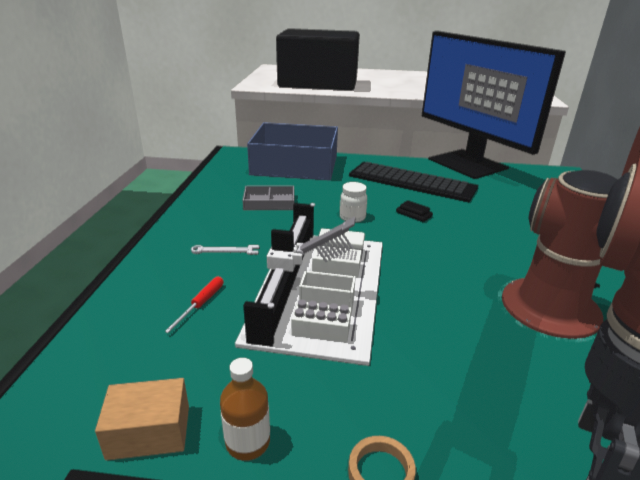

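View pics/top0.png

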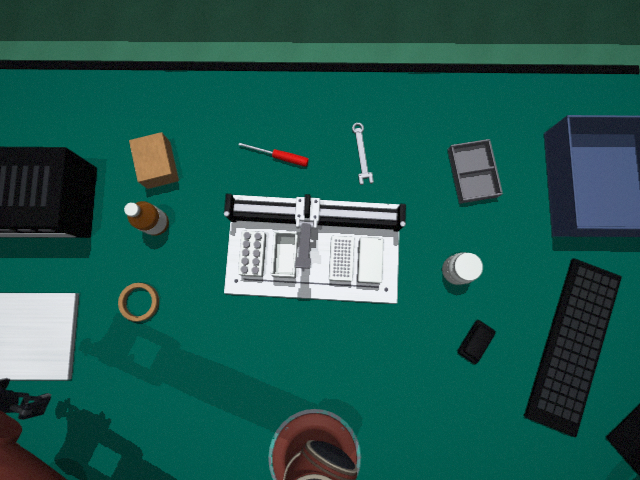

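The side view shows the carriage near (285,255). The top view shows the rail from (228,207) to (403,215), the fin at (308,207), and the trough as the open white box at about (285,255). I'll zoom in.

```bash
python3 - <<'E'
import cv2
a=cv2.imread("pics/top0.png")[185:310,215:415]
cv2.imwrite("pics/topz.png",cv2.resize(a,None,fx=4,fy=4,interpolation=cv2.INTER_CUBIC))
a=cv2.imread("pics/side0.png")[200:360,235:395]
cv2.imwrite("pics/sidez.png",cv2.resize(a,(600,600),interpolation=cv2.INTER_CUBIC))
E
```

```text
(no output)
```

View pics/topz.png

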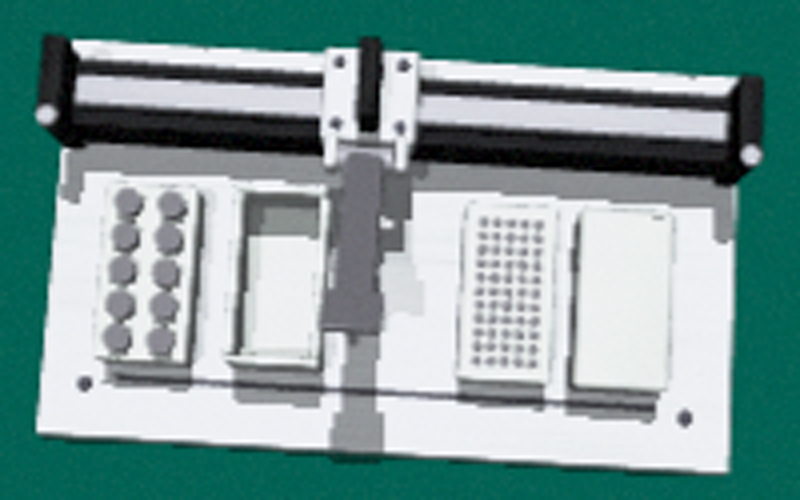

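View pics/sidez.png

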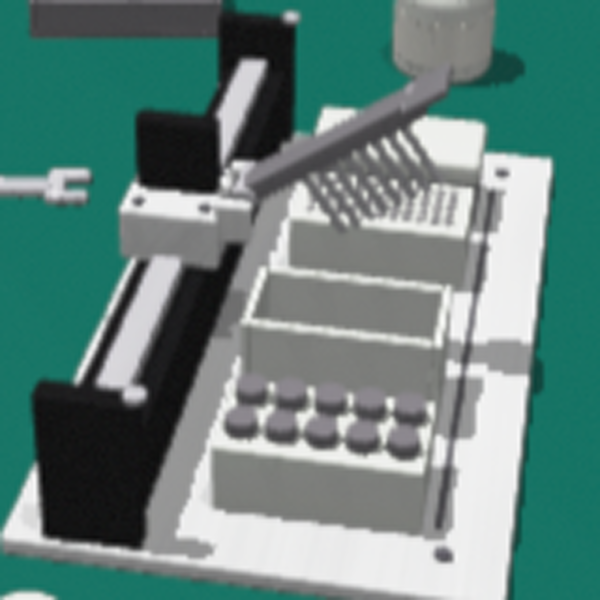

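The trough is the open box beside the vials; its rim corners in the zoomed view are about (238,186), (327,190), (322,366) and (228,360). The fin's top spans about (358–382, 38) at its back edge.

```bash
cat > h.py <<'E'
import numpy as np
from plant import *
def ray(n,uv,z):
    c=get_calibration(n);f=240/np.tan(np.radians(c["vertical_fov"])/2)
    d=c["R"].T@np.array([(uv[0]-c["cx"])/f,(uv[1]-c["cy"])/f,1]);o=-c["R"].T@c["t"]
    return (o+d*(z-o[2])/d[2])
def tz(p): return ((p[0]+.5)/4-.5+215,(p[1]+.5)/4-.5+185)
def sz(p): return ((p[0]+.5)/3.75-.5+235,(p[1]+.5)/3.75-.5+200)
E
python3 - <<'E'
from h import *
np.set_printoptions(precision=4,suppress=True)
c=get_calibration("top");print("cam",-c["R"].T@c["t"])
T=lambda p,z:ray("top",tz(p),z)[:2]
S=lambda p,z:ray("side",sz(p),z)[:2]
a,b=T((37,434),.012),T((728,472),.012)
yd=(a-b)/np.linalg.norm(a-b);xd=np.array([yd[1],-yd[0]])
print("deck",a,b,np.linalg.norm(a-b),"yaw",np.arctan2(-yd[0],yd[1]))
c0=(a+b)/2+.135*xd;print("c0",c0)
D=lambda P:np.array([(P-c0)@xd,(P-c0)@yd])
for p in((238,186),(327,190),(322,366),(228,360)):print("trough",D(T(p,.077)))
for p in((359,38),(382,38),(380,130),(358,130)):print("fin",D(T(p,.16)))
for p in((37,36),(72,38),(738,74),(763,76)):print("post",D(T(p,.11)))
for p in((265,268),(452,286),(443,345),(242,320)):print("trough side",D(S(p,.077)))
for p in((137,112),(217,122)):print("fin side",D(S(p,.16)))
E
```

```text
cam [ 0.3663 -0.0029  1.2065]
deck [0.411 0.241] [ 0.3878 -0.2168] 0.45832547005543406 yaw -0.05062636015030262
c0 [0.5342 0.0053]
trough [0.0276 0.1013]
trough [0.0282 0.0442]
trough [-0.0845  0.0403]
trough [-0.084   0.0998]
fin [0.1076 0.0263]
fin [0.1084 0.0125]
fin [0.0519 0.0105]
fin [0.0512 0.0236]
post [0.1106 0.231 ]
post [0.1106 0.2089]
post [ 0.111  -0.2113]
post [ 0.1106 -0.2271]
trough side [0.0284 0.0456]
trough side [-0.0832  0.0427]
trough side [-0.084   0.1015]
trough side [0.0312 0.0999]
fin side [0.1107 0.0198]
fin side [0.062  0.0221]
```

Call:
move_arm:
  targets:
    - [[100,0,0,0,-0.9],[100,0,0,0,-0.9],[100,0,0,0,-0.86],[100,-0.037,-0.045,0,0],[100,-0.037,-0.045,0,0]]

```text
time: 0.52
tool_pos: [0.2429, 0.5351, 0.2554]
tool_rot: [-0.0, 0.023, 1.0, -0.001]
contact_force: [0.5, -0.7, 0.0]
gripper_width: 0.999
grasp_force: 0.0
```

Call:
move_arm:
  targets:
    - [[100,-0.037,-0.045,0,0],[100,-0.037,-0.045,0,0],[100,-0.037,-0.045,0,0],[100,-0.037,-0.045,0,0],[100,-0.037,-0.045,0,0]]

```text
time: 0.93
tool_pos: [0.3479, 0.3933, 0.2558]
tool_rot: [-0.0, 0.025, 1.0, -0.0]
contact_force: [0.6, -0.2, -0.1]
gripper_width: 0.999
grasp_force: 0.0
```

Call:
move_arm:
  targets:
    - [[100,-0.037,-0.045,0,0],[100,-0.037,-0.045,0,0],[100,-0.037,-0.045,0,0],[100,-0.037,-0.045,0,0],[100,-0.037,-0.045,0,0]]

```text
time: 1.35
tool_pos: [0.4521, 0.2529, 0.2559]
tool_rot: [-0.0, 0.025, 1.0, -0.0]
contact_force: [0.5, 0.6, 0.6]
gripper_width: 1.0
grasp_force: 0.0
```

Call:
move_arm:
  targets:
    - [[100,-0.037,-0.045,0,0],[100,-0.037,-0.045,0,0],[100,-0.037,-0.045,0,0],[100,-0.037,-0.045,0,0],[100,0,0,0,0]]

```text
time: 1.77
tool_pos: [0.5372, 0.1378, 0.2557]
tool_rot: [0.0, 0.028, 1.0, -0.001]
contact_force: [0.1, 0.1, -0.3]
gripper_width: 0.998
grasp_force: 0.0
```

Call:
move_arm:
  targets:
    - [[100,-0.037,-0.048,0,0],[100,-0.037,-0.048,0,0],[100,-0.037,-0.048,0,0],[100,-0.037,-0.048,0,0],[100,0,0,0,0]]

```text
time: 2.18
tool_pos: [0.6197, 0.0184, 0.2554]
tool_rot: [0.0, 0.028, 1.0, -0.001]
contact_force: [-0.7, 0.3, -0.2]
gripper_width: 0.998
grasp_force: 0.0
```

```bash
python3 - <<'E'
from h import *
import cv2
s=state();print(s["tool_pos"],s["tool_rot"])
a=grab_frame("top")[175:315,225:405,::-1];b=grab_frame("side")[140:320,220:400,::-1]
cv2.imwrite("pics/c1.png",np.hstack([cv2.resize(a,(514,400)),cv2.resize(b,(286,286)).__class__ and cv2.copyMakeBorder(cv2.resize(b,(286,286)),0,114,0,0,cv2.BORDER_CONSTANT)]))
E
```

```text
[0.61967546 0.01840248 0.25543714] [ 2.82079800e-06  2.75045204e-02  9.99621189e-01 -9.90225378e-04]
```

View pics/c1.png

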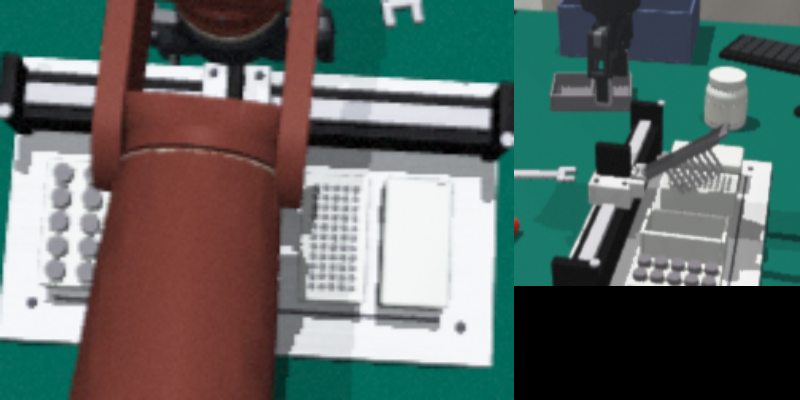

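The gripper hangs above the fin, at (605,75) in the side inset with the fin at (612,155); the forearm hides part of the top view. I'll go down and pinch.

Call:
move_arm:
  targets:
    - [[100,0,0,0.044,0],[100,0,0,0.044,0],[100,0,0,0.044,0],[100,0,0,0.044,0],[100,0,0,0,0]]

```text
time: 2.7
tool_pos: [0.6129, 0.0247, 0.1437]
tool_rot: [-0.006, 0.024, 1.0, 0.001]
contact_force: [-1.1, 0.1, -1.7]
gripper_width: 1.003
grasp_force: 0.0
```

Call:
move_arm:
  targets:
    - [[50,0,0,0,0],[30,0,0,0,0],[20,0,0,0,0],[10,0,0,0,0],[0,0,0,0,0]]

```text
time: 3.12
tool_pos: [0.6187, 0.0227, 0.1527]
tool_rot: [0.002, 0.025, 1.0, -0.0]
contact_force: [-0.9, 0.1, 0.0]
gripper_width: 0.3
grasp_force: 0.0
```

Call:
move_arm:
  targets:
    - [[0,0,0,0,0],[0,0,0,0,0],[0,0,0,0,0],[0,0,0,0,0],[0,0,0,0,0]]

```text
time: 3.53
tool_pos: [0.6185, 0.0224, 0.1523]
tool_rot: [0.001, 0.025, 1.0, -0.0]
contact_force: [-1.7, -0.5, 6.3]
gripper_width: 0.153
grasp_force: 61.5
```

Call:
move_arm:
  targets:
    - [[0,0,0.021,0,0],[0,0,0.021,0,0],[0,0,0.021,0,0],[0,0,0.021,0,0],[0,0,0,0,0]]

```text
time: 3.95
tool_pos: [0.6213, 0.0747, 0.1523]
tool_rot: [0.001, 0.025, 1.0, 0.001]
contact_force: [-0.8, 3.0, 5.7]
gripper_width: 0.159
grasp_force: 61.4
```

Call:
move_arm:
  targets:
    - [[0,0,0,0,0],[0,0,0,0,0]]

```text
time: 4.12
tool_pos: [0.6213, 0.074, 0.1524]
tool_rot: [0.001, 0.025, 1.0, 0.001]
contact_force: [0.3, 2.6, 4.6]
gripper_width: 0.157
grasp_force: 61.4
```

```bash
python3 - <<'E'
from h import *
import cv2
b=grab_frame("side")[:,:,::-1];cv2.imwrite("pics/s2.png",b);b=b[200:360,235:395]
cv2.imwrite("pics/s2z.png",cv2.resize(b,(600,600),interpolation=cv2.INTER_CUBIC))
E
```

```text
(no output)
```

View pics/s2z.png

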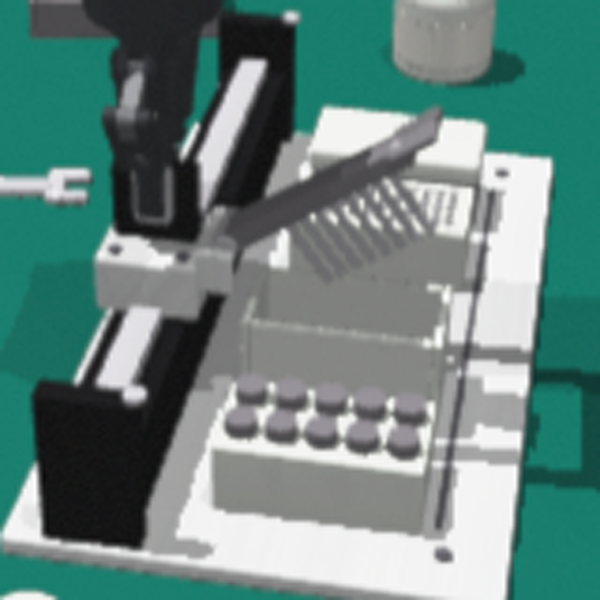

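```bash
python3 - <<'E'
from h import *
np.set_printoptions(precision=4,suppress=True)
c0=np.array([.5342,.0053]);yd=np.array([.0506,.9987]);xd=np.array([.9987,-.0506])
D=lambda P:np.array([(P[:2]-c0)@xd,(P[:2]-c0)@yd])
S=lambda p,z:D(ray("side",sz(p),z))
print("carriage before",S((121,213),.11),S((217,222),.11))
print("after",S((95,260),.11),S((195,268),.11))
for th in(.45,.5,.55,.6,.65):
    z=lambda r:.115+r*np.sin(th)-.053*np.cos(th)
    X=lambda r:.043-r*np.cos(th)-.053*np.sin(th)
    print(th,S((327,281),z(.035)),X(.035),S((437,235),z(.105)),X(.105))
E
```

```text
carriage before [0.1134 0.0533] [0.0559 0.0518]
after [0.1149 0.1041] [0.0578 0.101 ]
0.45 [-0.0112  0.0597] -0.0115688218902389 [-0.0725  0.045 ] -0.07460011905492628
0.5 [-0.0118  0.0637] -0.013124943212185814 [-0.0732  0.054 ] -0.0745557225445119
0.55 [-0.0124  0.0678] -0.014540781405407644 [-0.0738  0.0631] -0.07421749794957304
0.6 [-0.013  0.072] -0.01581279761177562 [-0.0745  0.0721] -0.0735862906554531
0.65 [-0.0136  0.0762] -0.01693781245322706 [-0.0751  0.0811] -0.07266367835166096
```

At θ≈0.6 the nozzle tips, at zoomed (327,281) and (437,235), both give y≈0.072. The carriage gives 0.0725 and the trough centre 0.072, so it is centred. I'll release and lift.

Call:
move_arm:
  targets:
    - [[0,0,0,0,0],[20,0,0,0,0],[50,0,0,0,0],[80,0,0,0,0],[80,0,0,0,0]]

```text
time: 4.58
tool_pos: [0.6199, 0.0729, 0.15]
tool_rot: [-0.001, 0.025, 1.0, -0.0]
contact_force: [-0.3, 0.7, -0.7]
gripper_width: 0.62
grasp_force: 0.0
```

Call:
move_arm:
  targets:
    - [[80,0,0,0,0],[80,0,0,-0.03,0],[80,0,0,-0.045,0],[80,0,0,-0.055,0],[80,0,0,-0.055,0]]

```text
time: 5.0
tool_pos: [0.6196, 0.0729, 0.2617]
tool_rot: [-0.001, 0.025, 1.0, -0.0]
contact_force: [0.6, -0.3, -0.1]
gripper_width: 0.801
grasp_force: 0.0
```

```bash
python3 - <<'E'
from h import *
import cv2
b=grab_frame("side")[:,:,::-1];cv2.imwrite("pics/s3.png",b);b=b[200:360,235:395]
cv2.imwrite("pics/s3z.png",cv2.resize(b,(600,600),interpolation=cv2.INTER_CUBIC))
print(state()["tool_pos"])
E
```

```text
[0.62308233 0.07297939 0.2715521 ]
```

View pics/s3z.png

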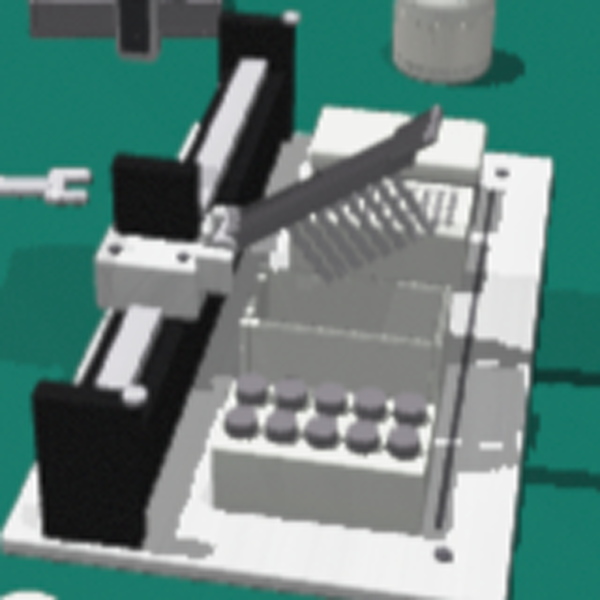

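Call:
move_arm:
  targets:
    - [[0,0.049,0,0,0],[0,0.049,0,0,0],[0,0.049,0,0,0],[0,0.049,0,0,0],[0,0.049,0,0,0]]

```text
time: 5.47
tool_pos: [0.4721, 0.0804, 0.2612]
tool_rot: [-0.0, 0.025, 1.0, -0.0]
contact_force: [-1.0, 0.7, 0.1]
gripper_width: 0.091
grasp_force: 0.0
```

Call:
move_arm:
  targets:
    - [[0,0,0,0,0],[0,0,0,0,0],[0,0,0,0,0],[0,0,0,0,0]]

```text
time: 5.8
tool_pos: [0.4744, 0.0803, 0.262]
tool_rot: [0.0, 0.025, 1.0, -0.0]
contact_force: [0.3, 0.3, -0.2]
gripper_width: -0.003
grasp_force: 0.0
```

```bash
python3 - <<'E'
from h import *
import cv2
b=grab_frame("side")[:,:,::-1][140:300,255:415]
cv2.imwrite("pics/s4z.png",cv2.resize(b,(600,600),interpolation=cv2.INTER_CUBIC))
print(state()["tool_pos"],state()["contact_force"])
E
```

```text
[0.47445524 0.08026889 0.26188817] [0.08857044 1.42946837 0.16078098]
```

View pics/s4z.png

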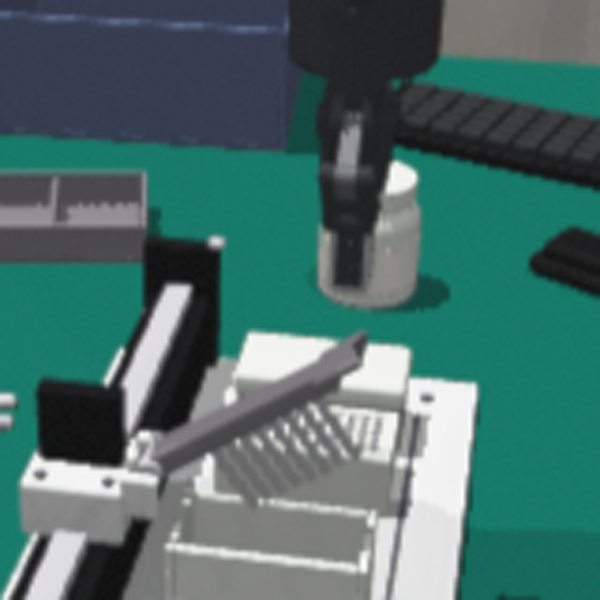

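The closed fingertips at (350,285) stand above the tab at (345,350). I'll press down.

Call:
move_arm:
  targets:
    - [[0,0,0,0.025,0],[0,0,0,0.025,0],[0,0,0,0.02,0],[0,0.002,0,0.015,0],[0,0.003,0,0.015,0]]

```text
time: 6.27
tool_pos: [0.4709, 0.0805, 0.2011]
tool_rot: [-0.0, 0.025, 1.0, -0.0]
contact_force: [-1.2, -0.0, 2.1]
gripper_width: 0.003
grasp_force: 0.7
```

Call:
move_arm:
  targets:
    - [[0,0.005,0,0.015,0],[0,0.005,0,0.015,0],[0,0.005,0,0.015,0],[0,0.005,0,0.015,0],[0,0.004,0,0.015,0]]

```text
time: 6.68
tool_pos: [0.456, 0.0813, 0.1561]
tool_rot: [0.001, 0.025, 1.0, 0.0]
contact_force: [0.3, 0.5, 1.0]
gripper_width: -0.001
grasp_force: 0.7
```

Call:
move_arm:
  targets:
    - [[0,0,0,0.01,0],[0,0,0,0.008,0],[0,0,0,0.005,0],[0,0,0,0,0],[0,0,0,0,0]]

```text
time: 7.1
tool_pos: [0.4553, 0.0814, 0.1462]
tool_rot: [-0.002, 0.025, 1.0, -0.0]
contact_force: [-15.0, -0.7, 23.7]
gripper_width: 0.0
grasp_force: 11.5
```

The arm is on its stop: 24 N at tip height 0.121 m. I'll lift straight off.

Call:
move_arm:
  targets:
    - [[0,0,0,0,0],[0,0,0,-0.01,0],[0,0,0,-0.03,0],[0,0,0,-0.055,0],[0,0,0,-0.055,0]]

```text
time: 7.52
tool_pos: [0.4549, 0.0813, 0.232]
tool_rot: [-0.002, 0.025, 1.0, -0.0]
contact_force: [1.5, -0.6, 0.9]
gripper_width: 0.002
grasp_force: 0.0
```

Call:
move_arm:
  targets:
    - [[0,0,0,-0.05,0],[0,0,0,0,0],[0,0,0,0,0],[0,0,0,0,0]]

```text
time: 7.85
tool_pos: [0.4558, 0.0813, 0.2619]
tool_rot: [-0.001, 0.025, 1.0, -0.0]
contact_force: [0.5, -0.0, -0.5]
gripper_width: 0.002
grasp_force: 0.0
```

```bash
python3 - <<'E'
from h import *
import cv2
b=grab_frame("side")[:,:,::-1][200:360,235:395]
cv2.imwrite("pics/s5z.png",cv2.resize(b,(600,600),interpolation=cv2.INTER_CUBIC))
print(state()["tool_pos"],state()["contact_force"])
E
```

```text
[0.45534819 0.08126836 0.26098152] [ 0.03948301 -0.402545   -1.21017596]
```

View pics/s5z.png

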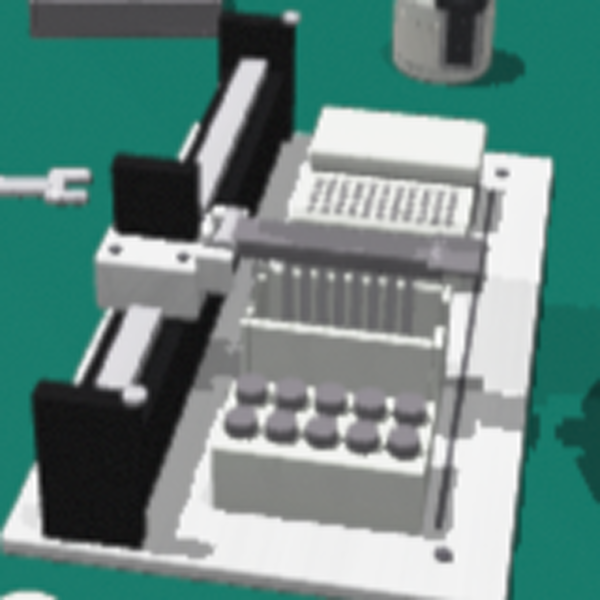

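The arm is level and the nozzles sit inside the trough at (285–410, 270–330). The carriage edge has not moved from (95,260), and the gripper is clear.

```bash
python3 -c "
from plant import job
print(job.job_done())"
```

```text
the job is handed in; nothing more can be done
None
```

The dispensing head is parked: by the camera measurements the carriage rests centred over the rinse trough to within about 1 mm, the nozzle arm is fully down with the nozzles in the trough, the robot is clear, and the job was handed in with no verdict returned.

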